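# Rack a gel cassette on edge in a soak carrier and close its bail

## Robot

A 6-joint arm with a two-finger parallel gripper is mounted at the origin on a cart in front of the work surface, level with it; the furniture and walls round the work are solid. World frame = base frame: x ahead of the robot, y to its left, z up, the work surface at z = 0. Lengths are in m, angles in degrees, forces in N, time in s.
With the tool pointing down it reaches from about 0.4 to 0.825 m from the base axis. Payload 7 kg.
Tool frame: the origin (TCP) lies between the finger pads; the fingertips stand 25 mm ahead of it and the grasp point (between the pads) lies 6 mm ahead of it; z points along the fingers, y is the line along which they close (so a half turn about z gives the same grasp; the last joint's range is limited). The gripper opens to 88 mm and grips with 3 to 60 N. Pads are 19 mm wide; open, the fingers measure 130 mm over their backs; the gripper's body (78 mm by 193 mm) begins 47 mm behind the grasp point.
Start: joints at [16.507, 20.546, 0.682, 0, -70.136, -16.507], TCP at [0.675, -0, 0.252] pointing down, gripper open.
Joint ranges: [-176.03, 176.03], [-82.01, 121.73], [-58.28, 71.71], [-173.87, 95.51], [-174.79, -0.11], [-173.66, 173.66]. Speed limits (degrees/s): [136.94, 136.94, 172.46, 180, 180, 180].

## Interface

Orientations are given as [roll, pitch, yaw] about the fixed x, y, z axes, in that order (R = Rz(yaw) Ry(pitch) Rx(roll)).
In Python, from plant import ctrl gives the robot as it stands.
- The arm moves only by the shell command python3 drive.py 'ROWS'. ROWS is a JSON list of rows, 1 to 8 of them, each an object with the fields x, y, z (the shift in units of 50 mm), rz (a turn about the tool's z in units of 10 degrees), jaw (the finger opening in m); a field left out counts as zero (the opening has to be given); each row is the pose to reach, as a shift and turn from the pose commanded when the command began, along the tool's axes at that moment; what a row does not reach only later rows make up. A row lasts 1/8 s, in which the tool goes at most 0.0625 m and 10.7 degrees, less where a joint would pass 70% of its speed; a pose out of reach is approached as far as the arm can. The fingers move at their own pace and stop on an object; the grip force is fixed at half the most. Time passes only in rows, so rows that do not move let the fingers close. It prints the time, the measured TCP pose, the force, the opening and the grip force at its end. Input that does not fit is refused with a message, and nothing moves.
- ctrl.get_obs(): the state, without advancing time (a new reading comes with each control period).
- ctrl.snapshot(name): name is "scene" or "side" or "wrist"; returns a dict with "frame" (384x512x3 uint8, red, green, blue), "z_map" (384x512 float32, m along the optical axis (not along the pixel's ray), 0 where there is no reading), "fovy" (degrees; the focal length in pixels is half the picture's height over the tangent of half this angle, whatever the lens; pixels are square), "cx", "cy" (the principal point, pixels), "R" (3x3) and "t" (3): a world point X has camera coordinates R X + t; the wrist camera has in their place "T_tool_cam" (4x4, takes a point from camera to tool coordinates, whose origin is the TCP and whose axes are the flange's). Camera axes: x right, y down, z forward; pixel columns grow to the right and rows downward; lengths in m; the calibration is good to about 2 mm. The wrist camera is an equidistant fisheye: a pixel r from the principal point sees the ray r / f radians off the axis. A picture is of the moment at which its call begins: read the wrist's pose just before it.
- ctrl.close_job(): hands the job in; it is judged then, once.
The state is a dict: "clock": time; "joint_pos": joint angles; "qvel": joint speeds; "tau": joint torques, N m; "tool_pos": TCP position; "orientation": TCP orientation; "force": force on the tool from outside, world axes, zero at the start; "moment": the same for the moment, N m; "opening": finger opening in m; "gripper_force": force on a finger pad.
Only numpy, scipy, OpenCV 4.12 (cv2) and the standard library are available. Lean on these libraries where they do the work, as an engineer would, in place of code of your own. Each camera call takes 0.05 s, during which the arm holds its last target. There are 200 camera calls.

## Task

Stand the gel cassette that lies flat on the bench on edge in the front slot of the wire soak carrier (the middle slot stays free so that buffer can pass), green comb end up, its foot right down in the slot behind the low lip and its back against the wire divider, easing it in gently because these cassettes crack when rammed. Then swing the blue-sleeved wire bail fully down across the front of the cassettes. Do not disturb the cassette already in the rear slot or the things standing around.

Things in the scene. Friction and masses are not known exactly. Their poses are not given: they have to be found in the camera images.
- carrier: Fixed steel wire carrier, 85 mm wide, 115 deep. Origin on the bench under the middle of its front slot; x from its open front (robot side) to its rear, z up. Three slots, 18 mm apart along x, each holds one cassette across the carrier, leaning back 0.14 rad; front and middle slots empty, rear one full. Side cheeks from x = -5 mm back: inner faces at y = +-37 mm, 28 mm high (98 at x = 53 to 73 mm).
- front_slot (a point): Middle of the front slot's floor, where the middle of the cassette's foot belongs; carrier x 0, 4 mm above the bench. The slot is 11 mm wide front to back, from lip to divider. The floor is two rails at y = +-20 to +-28 mm; between them the carrier is open down to the bench, so a finger can pass there.
- lip (a point): Middle of the front slot's front lip, at its top: carrier x -7 mm, 9.3 mm above the bench. The lip is on the two rails only (nothing between them), and on each rail a 15 deg ramp leads up to it from the bench at x = -40 mm. Farther forward there is only bench. A foot pushed too far in while it still rides on the lip makes the cassette topple forward.
- divider_top (a point): Middle of the top of the front divider, the wire's upper side: carrier x 13.5 mm, z 45 mm. The divider, behind the front slot, is a hoop of 5 mm wire, 40 mm wide (legs at y = +-20 mm), leaning back 0.14 rad: its front face is at x = 5 mm at the slot floor.
- bail (a joint): Hinge of the carrier's retaining bail, rad: 0 = down and level, its bar across the front of the cassettes; 1.6 to 1.85 at the start = thrown up and back. The hinge is stiff (0.05 N m, 0.8 N at the bar): the bail stays where it is left, so it must be pushed all the way down to its stop.
- bail_bar (a point): Middle of the bail's bar: 5 mm wire, 85 mm long, with a blue sleeve 44 mm long and 10 mm thick, parallel to carrier y, 66 mm from the hinge line. At carrier x = -6, z = 88 mm when down; x = 60, z = 154 mm when straight up. It swings clear over a fully seated cassette.
- bail_hinge (a point): Middle of the bail's hinge line (parallel to carrier y), at carrier x = 60 mm, z = 88 mm.
- cassette: Loose gel cassette, a stiff grey plate 100 x 62 x 8 mm with a bluish window and a green comb (50 wide, 5 thick) as its last 10 mm at one end; 0.09 kg. Starts flat on the bench, window up, comb end away from the robot. Origin: centre of underside; x to the comb end, y across, z up through the window. Friction about 0.6: leant at 30 deg over the divider it stays.
- cassette_foot (a point): Middle of the cassette's plain end face (the foot, at the other end from the comb), half way through its thickness.
- cassette_top (a point): Middle of the comb's outer edge, half way through the cassette's thickness; 100 mm from the foot. It stands about 102 mm above the bench when the cassette is home in the slot, 105 mm while the foot still rides on the lip.
- racked: Identical cassette already standing in the carrier's rear slot; leave it.
- timer: White bench timer 28 x 66 x 63 mm, a bystander; origin under its middle.
- buffer_bottle: White reagent bottle with red cap, 58 mm wide, 106 mm high, a bystander; origin under its middle.
- marker: Blue and white marker pen 135 mm long lying on the bench, a bystander.
- slip_box: Small upright carton 31 x 62 x 63 mm, white and blue, a bystander; origin under its middle.

How it is judged:
By the outcome, as a careful person would: the job done as asked, in the order asked, and still so for the second after the job is handed in, with the robot touching nothing.
It also fails if it takes over 70 s, if anything falls off the work surface, if the arm or the gripper's body presses on something with over 40 N, if the wrist force passes 120 N, or if a joint passes its speed limit or range.

## Working session

There is one attempt and no reset: what is moved stays moved. The work goes in short steps, Python scripts to look and compute and a shell command to move; the robot and the scene stay as the last step left them, time stands still between calls to the robot, and variables do not carry over. Pictures are saved under pics/ and viewed, at most 13 in all, crops included, and the job is handed in when it is done.

```bash
ls; mkdir -p pics; cat > h.py <<'E'
import numpy as np,cv2
from plant import ctrl
def snap(n,save=None):
    s=ctrl.snapshot(n)
    if save: cv2.imwrite('pics/'+save,s['frame'][:,:,::-1])
    return s
def cloud(s):
    h,w=s['z_map'].shape; f=h/2/np.tan(np.radians(s['fovy'])/2)
    u,v=np.meshgrid(np.arange(w),np.arange(h)); z=s['z_map']
    P=np.stack([(u-s['cx'])/f*z,(v-s['cy'])/f*z,z],-1)
    W=(P-s['t'])@s['R']; W[z==0]=np.nan
    return W
E
python3 - <<'E'
from h import *
import pickle
a=snap('scene','scene.png');b=snap('side','side.png')
pickle.dump((a,b),open('ab.pkl','wb'))
for s in(a,b):print(s['fovy'],s['cx'],s['cy'],-s['R'].T@s['t'],s['R'][2])
print(ctrl.get_obs())
E
```

```text
drive.py
pics
plant.py
44.9054330000681 260.9832871335451 187.6625924002803 [-0.43411901 -0.57848983  0.79975198] [ 0.75240143  0.40390628 -0.52033816]
55.75298708685488 254.12730314155675 186.63549247942174 [0.39099686 0.83596326 0.55956495] [ 0.20252217 -0.85180923 -0.4831209 ]
{'clock': 0.1, 'joint_pos': array([ 1.65057930e+01,  2.05846916e+01,  6.40625820e-01, -1.55329612e-02,
       -7.01354396e+01, -1.65076439e+01]), 'qvel': array([-0.04094428, -0.09584774,  0.13924506,  0.1504358 ,  0.04198957,
       -0.14860866]), 'tau': array([-1.42273191e-03, -5.84165347e+01,  2.93752134e+01,  7.01551259e+00,
        1.01412315e-02, -6.66964229e-05]), 'tool_pos': array([ 6.74618874e-01, -4.42928997e-05,  2.50765249e-01]), 'orientation': array([ 1.79919622e+02, -8.59156274e-03, -9.00071331e+01]), 'force': array([-0.31647015, -0.43227102,  0.23644479]), 'moment': array([ 0.03137085,  0.02709301, -0.01131128]), 'gripper_force': 0.0, 'opening': 0.08764864983552828}
```
View pics/scene.png

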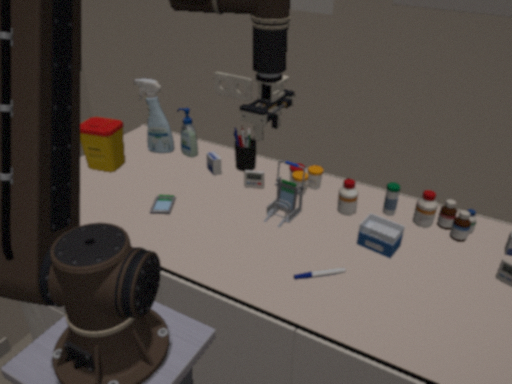

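View pics/side.png

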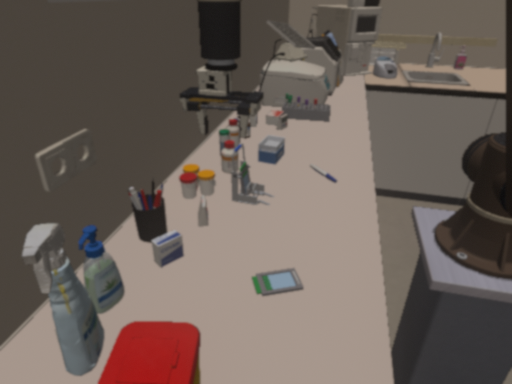

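Scene view: cassette at about (163,204), carrier (287,203), marker (320,273), timer (255,180), slip box (214,163). Side view: cassette (278,282), carrier (243,185). Next I measure them.

```bash
python3 - <<'E'
from h import *
import pickle
a,b=pickle.load(open('ab.pkl','rb'))
def show(name,s,box):
    x0,y0,x1,y1=box
    c=s['frame'][y0:y1,x0:x1,::-1]; return cv2.resize(c,(400,400),interpolation=cv2.INTER_CUBIC)
cv2.imwrite('pics/crop.png',np.hstack([show('',a,(255,150,325,220)),show('',b,(205,135,285,215))]))
for n,s,box in(('scene',a,(140,185,190,225)),('side',b,(240,262,312,302))):
    W=cloud(s); f=s['frame'].astype(int); x0,y0,x1,y1=box
    w=W[y0:y1,x0:x1]; g=f[y0:y1,x0:x1]
    hsv=cv2.cvtColor(s['frame'],cv2.COLOR_RGB2HSV)[y0:y1,x0:x1].astype(int)
    bg=np.median(g.reshape(-1,3),0); print(n,'bg',bg, 'benchz',np.nanmedian(w[:3,:,2]))
    m=((g[...,0]-g[...,2])<8) # not warm beige
    m=m.astype(np.uint8)
    k,l,st,_=cv2.connectedComponentsWithStats(m); i=1+st[1:,4].argmax(); m=l==i; print(st[i])
    p=w[m]; p=p[np.isfinite(p).all(1)]; print('z',np.percentile(p[:,2],[5,50,95]))
    # ray-cast contour on plane z=8mm
    F=192/np.tan(np.radians(s['fovy'])/2); C=-s['R'].T@s['t']
    def ray(u,v,z):
        d=s['R'].T@np.array([(u-s['cx'])/F,(v-s['cy'])/F,1]); return C+d*(z-C[2])/d[2]
    vv,uu=np.nonzero(m)
    pts=np.array([ray(u+x0,v+y0,.008)[:2] for u,v in zip(uu,vv)],np.float32)
    r=cv2.minAreaRect(pts*1000); print(r, cv2.boxPoints(r).round(1).tolist())
    gm=m&(hsv[...,0]>45)&(hsv[...,0]<85)&(hsv[...,1]>70); vv,uu=np.nonzero(gm)
    print('green',gm.sum(),np.mean([ray(u+x0,v+y0,.008) for u,v in zip(uu,vv)],0))
E
```

```text
scene bg [149. 137. 130.] benchz 0.00010063737886024487
[ 11  10  24  19 346]
z [0.00265711 0.00609858 0.00992128]
((473.7060852050781, 251.16761779785156), (101.13357543945312, 60.190711975097656), 27.72004508972168) [[414.8999938964844, 254.3000030517578], [442.8999938964844, 201.0], [532.5, 248.0], [504.5, 301.29998779296875]]
green 29 [0.49602398 0.26359146 0.008     ]
side bg [166. 150. 140.] benchz -7.363039148693194e-05
[ 13   8  49  25 858]
z [0.00374918 0.00595098 0.00855286]
((477.791259765625, 258.84454345703125), (95.31075286865234, 59.98549270629883), 26.805522918701172) [[421.70001220703125, 264.1000061035156], [448.79998779296875, 210.60000610351562], [533.9000244140625, 253.60000610351562], [506.79998779296875, 307.1000061035156]]
green 144 [0.50614229 0.2723518  0.008     ]
```

View pics/crop.png

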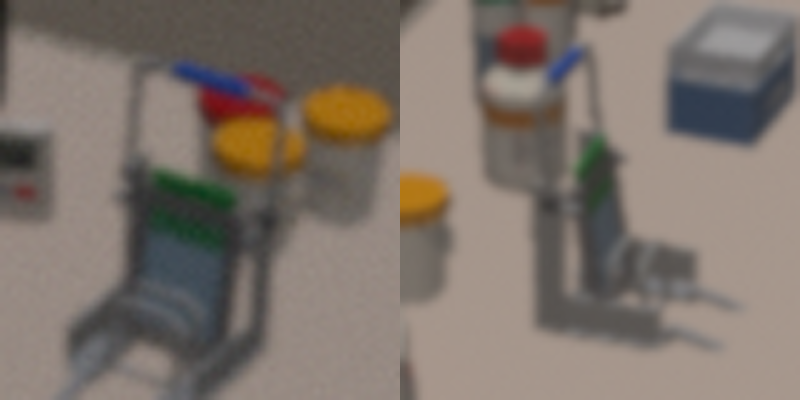

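Crop: carrier opens towards the robot (lower-left in the scene crop), racked cassette at the rear, blue bail thrown up. The cassette is at about (476,255) mm, yaw 27°. I check the wrist view next.

```bash
cat >> h.py <<'E'
from scipy.spatial.transform import Rotation as Ro
def pose():
    o=ctrl.get_obs(); T=np.eye(4); T[:3,:3]=Ro.from_euler('xyz',o['orientation'],degrees=True).as_matrix(); T[:3,3]=o['tool_pos']; return T
def wsnap(save=None):
    T=pose(); s=snap('wrist',save); s['M']=T@s['T_tool_cam']; return s
def wray(s,u,v):
    f=192/np.tan(np.radians(s['fovy'])/2); x=np.atleast_1d(u)-s['cx'];y=np.atleast_1d(v)-s['cy']; r=np.hypot(x,y)+1e-9; th=r/f
    d=np.stack([np.sin(th)*x/r,np.sin(th)*y/r,np.cos(th)],-1); return s['M'][:3,3], d@s['M'][:3,:3].T
def wplane(s,u,v,z):
    C,d=wray(s,u,v); return C+d*((z-C[2])/d[:,2])[:,None]
def wcloud(s):
    h,w=s['z_map'].shape; u,v=np.meshgrid(np.arange(w),np.arange(h)); C,d=wray(s,u.ravel(),v.ravel())
    k=s['z_map'].ravel()/(d@s['M'][:3,2]); k[k<=0]=np.nan; return (C+d*k[:,None]).reshape(h,w,3)
def wproj(s,P):
    f=192/np.tan(np.radians(s['fovy'])/2); p=(np.atleast_2d(P)-s['M'][:3,3])@s['M'][:3,:3]
    r=np.hypot(p[:,0],p[:,1]); th=np.arctan2(r,p[:,2]); return np.stack([s['cx']+f*th*p[:,0]/r,s['cy']+f*th*p[:,1]/r],-1)
def blue(fr): 
    h=cv2.cvtColor(fr,cv2.COLOR_RGB2HSV); return (h[...,0]>110)&(h[...,0]<125)&(h[...,1]>130)
def green(fr):
    h=cv2.cvtColor(fr,cv2.COLOR_RGB2HSV); return (h[...,0]>45)&(h[...,0]<80)&(h[...,1]>90)
E
python3 - <<'E'
from h import *
import pickle
s=wsnap('w1.png'); pickle.dump(s,open('w1.pkl','wb'))
print(s['fovy'],s['M'])
a,b=pickle.load(open('ab.pkl','rb'))
for s,bx in((a,(255,150,325,220)),(b,(205,135,285,215))):
    x0,y0,x1,y1=bx
    W=cloud(s)[y0:y1,x0:x1]; fr=s['frame'][y0:y1,x0:x1]
    for m in (blue(fr),green(fr)):
        p=W[m]; p=p[np.isfinite(p).all(1)]
        print(len(p), np.median(p,0).round(3) if len(p) else'')
E
```

```text
65.70646984690485 [[-9.99998550e-01  7.61025075e-04 -1.52336256e-03  6.75114510e-01]
 [ 3.49377846e-04  9.67241454e-01  2.53857927e-01 -6.72105947e-02]
 [ 1.66665166e-03  2.53857027e-01 -9.67240318e-01  3.83008882e-01]
 [ 0.00000000e+00  0.00000000e+00  0.00000000e+00  1.00000000e+00]]
18 [ 0.66  -0.091  0.157]
70 [ 0.644 -0.093  0.093]
4 [ 0.659 -0.083  0.158]
7 [ 0.644 -0.088  0.103]
```

View pics/w1.png

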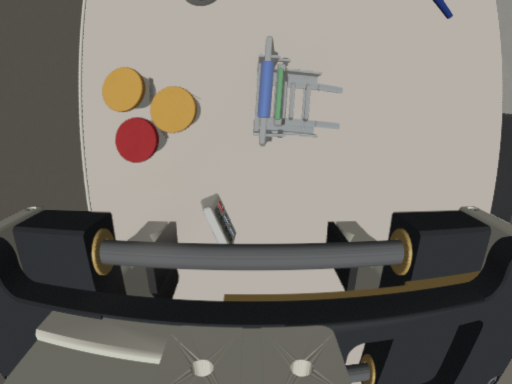

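Wrist view: carrier top-right, sleeve (266,90), racked comb (280,92), front slot rails around (292–308,103), ramp tips at (342,88) and (339,125). Timer (218,222), jars at left.

Careful with the scale: shifts go in units of 50 mm and turns go in units of 10 degrees. That gives: 0.09 m is 1.8, 0.16 m is 3.2, -80 degrees is -8.

```bash
python3 - <<'E'
from h import *
import pickle
s=pickle.load(open('w1.pkl','rb')); W=wcloud(s); fr=s['frame']
for n,m,z in(('blue',blue(fr),.155),('green',green(fr),.103)):
    m=m.copy(); m[150:]=0; m[:,350:]=0
    p=W[m]; p=p[np.isfinite(p).all(1)]; print(n,m.sum(),np.median(p,0).round(4))
    v,u=np.nonzero(m); q=wplane(s,u,v,np.median(p[:,2]))[:,:2].astype(np.float32)
    print(cv2.minAreaRect(q*1000))
print('tips',wplane(s,[342,339],[88,125],.001).round(4))
print('far bench', np.nanmedian(W[20:40,180:220],(0,1)))
E
for i in 1; do python3 drive.py '[{"y": 0.6, "rz": -1, "jaw": 0.088}, {"x": 0.4, "y": 1.2, "rz": -2, "jaw": 0.088}, {"x": 0.8, "y": 2, "rz": -3, "jaw": 0.088}, {"x": 1.2, "y": 2.8, "rz": -4, "jaw": 0.088}, {"x": 1.8, "y": 3.2, "rz": -5, "jaw": 0.088}, {"x": 1.8, "y": 3.2, "rz": -6, "jaw": 0.088}, {"x": 1.8, "y": 3.2, "rz": -7, "jaw": 0.088}, {"x": 1.8, "y": 3.2, "rz": -8, "jaw": 0.088}]'; done
```

```text
blue 0 [nan nan nan]
((0.0, 0.0), (0.0, 0.0), 0.0)
green 0 [nan nan nan]
((0.0, 0.0), (0.0, 0.0), 0.0)
tips [[ 0.5564 -0.108   0.001 ]
 [ 0.5596 -0.0586  0.001 ]]
far bench [ 0.74135536 -0.18505553 -0.00083362]
clock: 1.15
tool_pos: [0.5147, -0.0902, 0.2515]
orientation: [-180.0, 0.0, -9.7]
force: [0.8, -0.1, -1.0]
opening: 0.0875
gripper_force: 0.0
  return _methods._mean(a, axis=axis, dtype=dtype,
  ret = um.true_divide(
  ret = ret.dtype.type(ret / rcount)
```

```bash
python3 - <<'E'
from h import *
import pickle
s=pickle.load(open('w1.pkl','rb'));h=cv2.cvtColor(s['frame'],cv2.COLOR_RGB2HSV); print(h[90,266],h[92,280],s['frame'][90,266])
print(ctrl.get_obs()['joint_pos'].round(1))
s=wsnap('w2.png'); pickle.dump(s,open('w2.pkl','wb')); print(s['M'][:3,3])
E
```

```text
[110 114 181] [ 66  83 157] [100 126 181]
[ 11.6   6.1 -18.4  -0.  -65.5  68.7]
[ 0.58213428 -0.1007353   0.38369473]
```

View pics/w2.png

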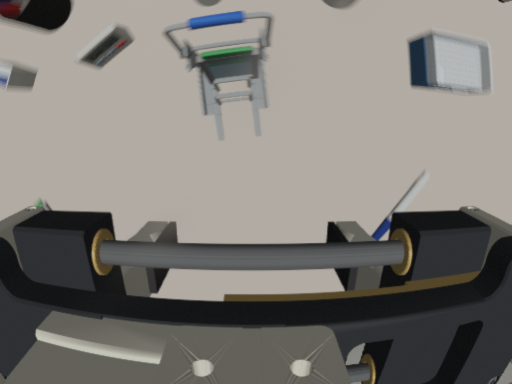

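Second wrist view: sleeve (216,18), racked comb (228,51), front hoop top (235,97), ramp tips (221,138) and (259,135).

```bash
sed -i 's/s*(h\[...,0\]>110)&(h\[...,0\]<125)&(h\[...,1\]>130)/(h[...,0]>104)\&(h[...,0]<125)\&(h[...,1]>95)/; s/(h\[...,1\]>90)/(h[...,1]>70)/' h.py; cat >> h.py <<'E'
def tri(rays):
    A=np.zeros((3,3));b=np.zeros(3)
    for C,d in rays:
        d=np.ravel(d)/np.linalg.norm(d);Q=np.eye(3)-np.outer(d,d);A+=Q;b+=Q@C
    X=np.linalg.solve(A,b); return X.round(4),[float(np.linalg.norm((np.eye(3)-np.outer(np.ravel(d),np.ravel(d)))@(X-C)).round(4)) for C,d in rays]
E
python3 - <<'E'
from h import *
import pickle
S=[pickle.load(open(f'w{i}.pkl','rb')) for i in(1,2)]
B=[(240,20,345,150),(150,0,285,150)]
for n,fn in(('blue',blue),('green',green)):
    rr=[]
    for s,(x0,y0,x1,y1) in zip(S,B):
        m=np.zeros((384,512),bool); m[y0:y1,x0:x1]=fn(s['frame'])[y0:y1,x0:x1]
        k,l,st,_=cv2.connectedComponentsWithStats(m.astype(np.uint8)); i=1+st[1:,4].argmax(); m=l==i
        v,u=np.nonzero(m); r=cv2.minAreaRect(np.stack([u,v],1).astype(np.float32)); print(n,m.sum(),r)
        rr.append(wray(s,*r[0])); 
        z=.16 if n=='blue' else .104
        print(cv2.minAreaRect((wplane(s,u,v,z)[:,:2]*1000).astype(np.float32)))
        W=wcloud(s)[m]; print('depth',np.nanmedian(W,0))
    print(tri(rr))
for p,q in(((342,88),(221,138)),((339,125),(259,135)) ):
    p,q=(p,q)
    for qq in((221,138),(259,135)): print(p,qq,tri([wray(S[0],*p),wray(S[1],*qq)]))
print('tips w2',wplane(S[1],[221,259],[138,135],.001))
# wire pixels of hoop top in w2
W=wcloud(S[1]); 
for v in range(88,106,2): print(v,S[1]['frame'][v,235],W[v,235].round(4))
E
```

```text
blue 535 ((265.362060546875, 88.6551742553711), (9.799367904663086, 55.39133834838867), 4.763641834259033)
((664.451171875, -88.2795181274414), (42.093727111816406, 7.249716758728027), 85.45098114013672)
depth [ 0.66457053 -0.08816779  0.15715224]
blue 566 ((215.64532470703125, 19.5762939453125), (10.691006660461426, 54.589290618896484), 81.67434692382812)
((661.7490234375, -86.8449478149414), (41.330108642578125, 9.02454662322998), 87.08360290527344)
depth [ 0.66271443 -0.08689058  0.15678403]
(array([ 0.6638, -0.0876,  0.1548]), [0.0011, 0.0011])
green 203 ((278.937744140625, 93.4961166381836), (4.179345607757568, 49.27885055541992), 3.5763344764709473)
((649.1679077148438, -89.11807250976562), (46.855201721191406, 3.888387680053711), 86.67845153808594)
depth [ 0.64891411 -0.08959687  0.1017742 ]
green 337 ((226.13998413085938, 52.47999954223633), (7.495331764221191, 50.487422943115234), 81.8698959350586)
((646.4230346679688, -87.69123840332031), (47.1364631652832, 7.470908164978027), 87.1177978515625)
depth [ 0.6474558  -0.08597579  0.10107781]
(array([ 0.6482, -0.0885,  0.0977]), [0.001, 0.001])
(342, 88) (221, 138) (array([ 0.5787, -0.0833,  0.1113]), [0.0175, 0.0175])
(342, 88) (259, 135) (array([ 0.5571, -0.1069,  0.0042]), [0.0008, 0.0008])
(339, 125) (221, 138) (array([ 0.5618, -0.0585,  0.0084]), [0.0003, 0.0003])
(339, 125) (259, 135) (array([ 0.5615, -0.0825,  0.0199]), [0.0237, 0.0237])
tips w2 [[ 0.56123944 -0.05734265  0.001     ]
 [ 0.55659704 -0.10614907  0.001     ]]
88 [174 169 161] [ 6.217e-01 -8.630e-02 -1.000e-04]
90 [174 168 160] [ 0.6193 -0.0857 -0.0018]
92 [155 155 151] [ 0.6126 -0.0871  0.0441]
94 [146 149 149] [ 0.6102 -0.0868  0.046 ]
96 [144 141 135] [ 0.6081 -0.0863  0.0439]
98 [152 151 147] [ 0.609  -0.084  -0.0014]
100 [144 144 141] [ 0.6063 -0.0836  0.0009]
102 [173 168 160] [ 6.038e-01 -8.310e-02 -1.000e-04]
104 [174 169 161] [ 0.6013 -0.0827 -0.0009]
```

Carrier: origin at (0.598, -0.085), yaw -3.8°, with tips, comb, hoop and bail agreeing to about 1 mm. Bail is at about 1.65 rad. Now I go over the cassette.

Converted, -0.075 m is -1.5, -0.35 m is -7, 10 degrees is 1.

```bash
python3 drive.py '[{"x": -0.2, "y": -0.9, "rz": 1, "jaw": 0.088}, {"x": -0.4, "y": -1.8, "rz": 2, "jaw": 0.088}, {"x": -0.6, "y": -2.7, "rz": 3, "jaw": 0.088}, {"x": -0.8, "y": -3.6, "rz": 4, "jaw": 0.088}, {"x": -1, "y": -4.4, "rz": 5, "jaw": 0.088}, {"x": -1.1, "y": -5.2, "rz": 6, "jaw": 0.088}, {"x": -1.3, "y": -6, "rz": 7, "jaw": 0.088}, {"x": -1.5, "y": -7, "rz": 8, "jaw": 0.088}]'; python3 drive.py '[{"rz": 1, "jaw": 0.088}, {"rz": 2, "jaw": 0.088}, {"rz": 3, "jaw": 0.088}, {"rz": 4, "jaw": 0.088}, {"rz": 5, "jaw": 0.088}, {"rz": 6, "jaw": 0.088}, {"rz": 6.3, "jaw": 0.088}, {"rz": 6.3, "jaw": 0.088}]'
python3 - <<'E'
from h import *
import pickle
s=wsnap('w3.png'); pickle.dump(s,open('w3.pkl','wb'))
print(s['M'][:3,3], pose()); print(wproj(s,[[.476,.255,.008],[.598,-.085,0]]))
E
```

```text
clock: 2.2
tool_pos: [0.5016, 0.2688, 0.2516]
orientation: [180.0, -0.0, -90.5]
force: [0.2, -0.2, -0.2]
opening: 0.088
gripper_force: 0.0
clock: 3.2
tool_pos: [0.5018, 0.2677, 0.2514]
orientation: [-180.0, -0.0, -153.1]
force: [-0.1, -0.7, 0.4]
opening: 0.0875
gripper_force: 0.0
[0.44143802 0.23777987 0.38363885] [[-8.91179086e-01 -4.53651587e-01 -2.74022678e-04  5.01805961e-01]
 [-4.53651548e-01  8.91179127e-01 -1.94120599e-04  2.67649162e-01]
 [ 3.32266409e-04 -4.86854059e-05 -9.99999944e-01  2.51396809e-01]
 [ 0.00000000e+00  0.00000000e+00  0.00000000e+00  1.00000000e+00]]
[[251.20485838 146.93504755]
 [ 25.5850631  127.57321691]]
```

View pics/w3.png

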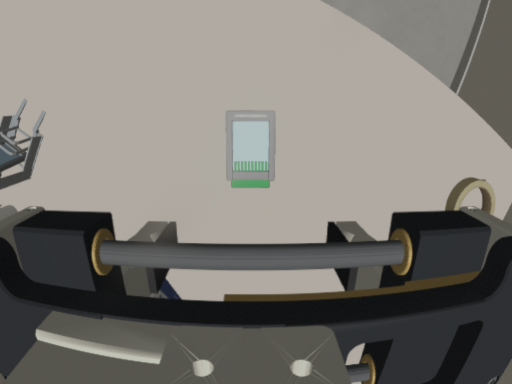

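Cassette seen squarely: columns 226–275, rows 111–188, comb at the bottom (250,184).

```bash
python3 - <<'E'
from h import *
import pickle
s=pickle.load(open('w3.pkl','rb')); T=pose()
W=wcloud(s); print('z',np.nanmedian(W[125:155,235:265,2]))
fr=s['frame'].astype(int)
m=((fr[...,0]-fr[...,2])<8).astype(np.uint8); m[:100]=0;m[195:]=0;m[:,:215]=0;m[:,290:]=0
v,u=np.nonzero(m); q=wplane(s,u,v,.008)
r=cv2.minAreaRect((q[:,:2]*1000).astype(np.float32)); print(r)
g=m.astype(bool)&green(s['frame']); print(np.median(q[g[v,u]],0) if g.any() else '')
c=np.array([*r[0],8])/1000
print('centre in tool',(c-T[:3,3])@T[:3,:3])
# two view heights: scene/side centre with wrist
a,b=pickle.load(open('ab.pkl','rb'))
def ray(s,u,v):
    F=192/np.tan(np.radians(s['fovy'])/2); return -s['R'].T@s['t'], s['R'].T@np.array([(u-s['cx'])/F,(v-s['cy'])/F,1])
uc=wproj(s,c)[0]; print(tri([wray(s,*uc),(lambda t:(t[0],t[1]/np.linalg.norm(t[1])))(ray(b,278,282))]))
E
```

```text
z 0.004076001704990201
((479.4772644042969, 255.23968505859375), (97.97163391113281, 61.53750228881836), 26.910137176513672)
[0.51383688 0.27321129 0.008     ]
centre in tool [ 0.02544757 -0.00091777  0.24340532]
(array([0.4769, 0.2553, 0.0041]), [0.003, 0.003])
```

```bash
python3 drive.py '[{"y": -0.02, "z": 1, "jaw": 0.088}, {"y": -0.02, "z": 2, "jaw": 0.088}, {"y": -0.02, "z": 3, "jaw": 0.088}, {"y": -0.02, "z": 3.8, "jaw": 0.088}, {"y": -0.02, "z": 4.2, "jaw": 0.088}, {"y": -0.02, "z": 4.4, "jaw": 0.088}, {"y": -0.02, "z": 4.48, "jaw": 0.088}, {"y": -0.02, "z": 4.48, "jaw": 0.088}]'; python3 drive.py '[{"jaw": 0.07}, {"jaw": 0.062}, {"jaw": 0.0615}, {"jaw": 0.0615}]'; python3 drive.py '[{"jaw": 0.06}, {"jaw": 0.06}]'
```

```text
clock: 4.25
tool_pos: [0.5027, 0.2671, 0.0281]
orientation: [180.0, 0.0, -153.0]
force: [-1.1, 0.8, 0.7]
opening: 0.0876
gripper_force: 0.0
clock: 4.75
tool_pos: [0.5025, 0.2668, 0.0278]
orientation: [180.0, 0.0, -153.0]
force: [-0.1, -0.1, 0.7]
opening: 0.0623
gripper_force: 0.4
clock: 5.0
tool_pos: [0.5025, 0.2668, 0.0277]
orientation: [-180.0, 0.0, -153.0]
force: [-0.8, -1.2, 3.0]
opening: 0.0616
gripper_force: 30.0
```

Converted, -0.13 m is -2.6, -0.1 m is -2.

```bash
python3 drive.py '[{"z": -0.4, "jaw": 0.06}, {"z": -1, "jaw": 0.06}, {"z": -2, "jaw": 0.06}, {"z": -2.6, "jaw": 0.06}, {"z": -2.6, "jaw": 0.06}]'
cat >> h.py <<'E'
def tilt():
    s=wsnap(); T=pose(); W=wcloud(s); Q=(W-T[:3,3])@T[:3,:3]
    # points in tool frame: between fingers laterally, in front part
    m=(abs(Q[...,1])<.024)&(Q[...,0]>-.06)&(Q[...,0]<.09)&(Q[...,2]>-.03)&(W[...,2]>.012)&(np.arange(384)[:,None]<235)
    p=Q[m]; return s,p
E
python3 - <<'E'
from h import *
s,p=tilt(); cv2.imwrite('pics/w4.png',s['frame'][:,:,::-1])
print(len(p))
for x in np.arange(-.06,.09,.01):
    k=p[(p[:,0]>=x)&(p[:,0]<x+.01)]
    if len(k): print(round(x,3),len(k),np.median(k[:,2]).round(4))
snap('side','s2.png')
a=cv2.imread('pics/s2.png')[200:330,200:340]; cv2.imwrite('pics/c4.png',np.hstack([cv2.resize(a,(420,390)),cv2.imread('pics/w4.png')[80:275,150:340].repeat(2,0).repeat(2,1)]))
E
```

```text
clock: 5.62
tool_pos: [0.5033, 0.2678, 0.1601]
orientation: [179.9, 0.3, -153.0]
force: [0.1, -0.5, -1.4]
opening: 0.0618
gripper_force: 30.0
12027
0.0 1305 0.0214
0.01 1495 0.022
0.02 1563 0.0221
0.03 1654 0.0222
0.04 1685 0.0222
0.05 1748 0.0223
0.06 1768 0.0195
0.07 809 0.0195
```

View pics/c4.png

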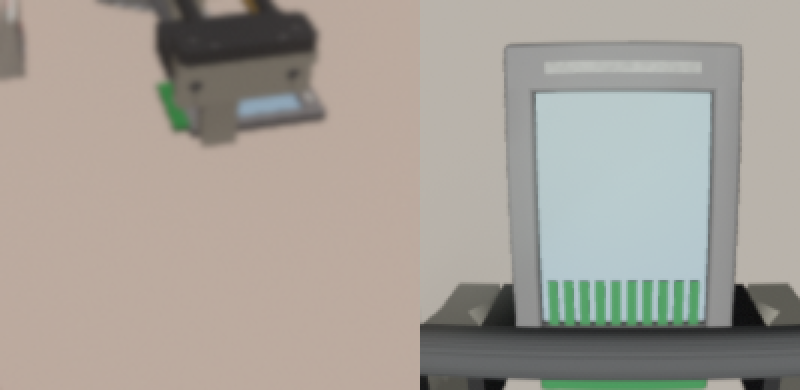

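The grip holds it level; it does not swing. I'll set it back down and test whether intermediate opening commands give a light grip that lets it pivot.

```bash
python3 drive.py '[{"z": 1, "jaw": 0.06}, {"z": 2, "jaw": 0.06}, {"z": 2.5, "jaw": 0.06}, {"z": 2.6, "jaw": 0.06}, {"z": 2.6, "jaw": 0.06}]'; for i in 1; do python3 drive.py '[{"jaw": 0.0625}, {"jaw": 0.0625}]'; python3 drive.py '[{"jaw": 0.0617}, {"jaw": 0.0617}, {"jaw": 0.0617}]';  python3 drive.py '[{"jaw": 0.0614}, {"jaw": 0.0614}]'; python3 drive.py '[{"jaw": 0.061}, {"jaw": 0.061}]'; done
```

```text
clock: 6.35
tool_pos: [0.5012, 0.2657, 0.0261]
orientation: [-179.9, -0.2, -153.0]
force: [-0.0, -1.3, -0.1]
opening: 0.0616
gripper_force: 30.0
clock: 6.6
tool_pos: [0.5022, 0.2666, 0.027]
orientation: [-180.0, -0.0, -153.0]
force: [-0.8, 0.4, -0.8]
opening: 0.0624
gripper_force: 0.1
clock: 6.98
tool_pos: [0.5024, 0.2668, 0.0276]
orientation: [180.0, 0.0, -153.0]
force: [0.3, -0.6, -1.2]
opening: 0.0619
gripper_force: 8.8
clock: 7.22
tool_pos: [0.5023, 0.2668, 0.0276]
orientation: [-180.0, 0.0, -153.0]
force: [-0.6, 0.1, -1.1]
opening: 0.0613
gripper_force: 17.5
clock: 7.48
tool_pos: [0.5023, 0.2668, 0.0276]
orientation: [180.0, -0.0, -153.0]
force: [-0.5, -0.3, -1.3]
opening: 0.0617
gripper_force: 29.2
```

Grip force is proportional near 62 mm (~30 N/mm), so about 3 N is available. I lift gently with that and let it pivot.

```bash
cat >> h.py <<'E'
def angle():
    s,p=tilt()
    A=p[(p[:,0]>.012)&(p[:,2]<.12)]; sl=np.polyfit(A[:,0],A[:,2],1); r=A[:,2]-np.polyval(sl,A[:,0]); A=A[abs(r)<.006]
    c=A.mean(0); n=np.linalg.svd(A-c,full_matrices=False)[2][0]; n*=np.sign(n[2]); print('tilt',np.degrees(np.arctan2(n[2],n[0])).round(1),'c',c.round(4),'n',len(A),'xrange',np.percentile(A[:,0],[1,99]).round(3),'zrange',np.percentile(A[:,2],[1,99]).round(3)); return s,A
E
python3 drive.py '[{"jaw": 0.0619}, {"jaw": 0.0619}, {"z": -0.1, "jaw": 0.0619}, {"z": -0.2, "jaw": 0.0619}, {"z": -0.3, "jaw": 0.0619}, {"z": -0.4, "jaw": 0.0619}, {"z": -0.4, "jaw": 0.0619}]'
python3 - <<'E'
from h import *
angle(); snap('side','s3.png')
E
```

```text
clock: 8.35
tool_pos: [0.5027, 0.2671, 0.0482]
orientation: [180.0, 0.1, -153.0]
force: [0.2, 0.1, -0.2]
opening: 0.062
gripper_force: 2.8
tilt 178.4 c [ 0.0286 -0.0003  0.0313] n 5079 xrange [0.012 0.049] zrange [0.026 0.036]
```

```bash
sed -i "s/^    c=A.mean(0).*/    c=A.mean(0); sl=np.polyfit(A[:,0],A[:,2],1); print('tilt',np.degrees(np.arctan(sl[0])).round(1),'c',c.round(4),'n',len(A),'xr',np.percentile(A[:,0],[1,99]).round(3),'zr',np.percentile(A[:,2],[1,99]).round(3)); return s,A/" h.py
python3 drive.py '[{"x": 0.04, "z": -0.14, "jaw": 0.0619}, {"x": 0.1, "z": -0.26, "jaw": 0.0619}, {"x": 0.16, "z": -0.36, "jaw": 0.0619}, {"x": 0.24, "z": -0.48, "jaw": 0.0619}, {"x": 0.32, "z": -0.58, "jaw": 0.0619}, {"x": 0.4, "z": -0.68, "jaw": 0.0619}, {"x": 0.4, "z": -0.68, "jaw": 0.0619}]'
python3 - <<'E'
from h import *
angle()
E
python3 drive.py '[{"x": 0.1, "z": -0.1, "jaw": 0.0619}, {"x": 0.2, "z": -0.18, "jaw": 0.0619}, {"x": 0.3, "z": -0.24, "jaw": 0.0619}, {"x": 0.4, "z": -0.3, "jaw": 0.0619}, {"x": 0.5, "z": -0.34, "jaw": 0.0619}, {"x": 0.6, "z": -0.36, "jaw": 0.0619}, {"x": 0.68, "z": -0.38, "jaw": 0.0619}, {"x": 0.68, "z": -0.38, "jaw": 0.0619}]'
python3 - <<'E'
from h import *
s,A=angle(); cv2.imwrite('pics/w5.png',s['frame'][:,:,::-1]); snap('side','s4.png')
a=cv2.imread('pics/s4.png')[200:330,200:340]; cv2.imwrite('pics/c5.png',np.hstack([cv2.resize(a,(420,390)),cv2.imread('pics/w5.png')[80:275,150:340].repeat(2,0).repeat(2,1)]))
E
```

```text
clock: 9.32
tool_pos: [0.4845, 0.2577, 0.0821]
orientation: [180.0, 0.0, -153.0]
force: [-0.6, -0.1, -0.5]
opening: 0.0622
gripper_force: 2.4
tilt 42.4 c [ 0.0287 -0.0001  0.0541] n 4862 xr [0.012 0.049] zr [0.038 0.07 ]
clock: 10.38
tool_pos: [0.4544, 0.2425, 0.101]
orientation: [180.0, 0.1, -153.0]
force: [1.0, -0.1, 2.4]
opening: 0.0622
gripper_force: 2.3
tilt 60.5 c [0.0157 0.0002 0.0828] n 1007 xr [0.012 0.02 ] zr [0.073 0.089]
```

View pics/c5.png

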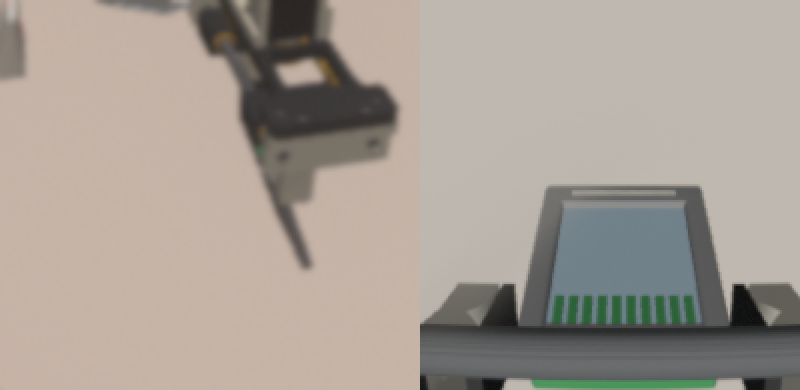

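Side view shows it pivoted to ~72°, foot on the bench. I finish to ~82°, grip firmly, lift and measure.

Converted, -0.002 m is -0.04, -0.08 m is -1.6.

```bash
python3 drive.py '[{"x": 0.08, "z": -0.02, "jaw": 0.0619}, {"x": 0.16, "z": -0.04, "jaw": 0.0619}, {"x": 0.22, "z": -0.04, "jaw": 0.0619}, {"x": 0.22, "z": -0.04, "jaw": 0.0619}, {"x": 0.22, "z": -0.04, "jaw": 0.061}, {"x": 0.22, "z": -0.04, "jaw": 0.061}, {"x": 0.22, "z": -0.6, "jaw": 0.061}, {"x": 0.22, "z": -1.6, "jaw": 0.061}]'
python3 drive.py '[{"jaw": 0.061}, {"jaw": 0.061}]'
cat >> h.py <<'E'
def plate():
    T=pose(); s=wsnap(); W=wcloud(s); Q=(W-T[:3,3])@T[:3,:3]
    m=(abs(Q[...,1])<.026)&(Q[...,0]>-.03)&(Q[...,0]<.05)&(Q[...,2]>.0)&(Q[...,2]<.12)&(np.arange(384)[:,None]<238)
    p=Q[m]
    for z in np.arange(0,.12,.01):
        k=p[(p[:,2]>=z)&(p[:,2]<z+.01)]
        if len(k)>20: print('z',round(z,2),len(k),'x',np.percentile(k[:,0],[10,50,90]).round(4),'zm',np.median(k[:,2]).round(4))
    print('zmax',np.percentile(p[:,2],99.5)); return s,T
E
python3 - <<'E'
from h import *
s,T=plate(); cv2.imwrite('pics/w6.png',s['frame'][:,:,::-1])
a=snap('side'); b=snap('scene')
import pickle; pickle.dump((s,a,b,T),open('lift.pkl','wb'))
cv2.imwrite('pics/c6.png',np.hstack([cv2.resize(a['frame'][150:280,190:330,::-1],(420,390)),s['frame'][80:275,150:340,::-1].repeat(2,0).repeat(2,1)]))
E
```

```text
clock: 11.48
tool_pos: [0.4431, 0.236, 0.1792]
orientation: [-179.9, -0.3, -153.0]
force: [0.8, 1.1, -0.9]
opening: 0.0612
gripper_force: 23.4
clock: 11.72
tool_pos: [0.4439, 0.2369, 0.1799]
orientation: [180.0, -0.1, -153.0]
force: [-0.4, -0.4, -1.4]
opening: 0.0615
gripper_force: 23.4
z 0.03 534 x [-0.004  -0.0031 -0.0016] zm 0.0359
z 0.04 691 x [-0.0029 -0.002  -0.0002] zm 0.0449
z 0.05 626 x [-0.001  -0.      0.0017] zm 0.055
z 0.06 543 x [0.001 0.002 0.004] zm 0.0649
z 0.07 481 x [0.003  0.0039 0.0059] zm 0.0748
z 0.08 557 x [0.0051 0.0063 0.0091] zm 0.0866
z 0.09 449 x [0.0079 0.0105 0.0115] zm 0.0935
z 0.1 52 x [0.0117 0.0118 0.0119] zm 0.1008
zmax 0.10088394995394638
```

View pics/c6.png

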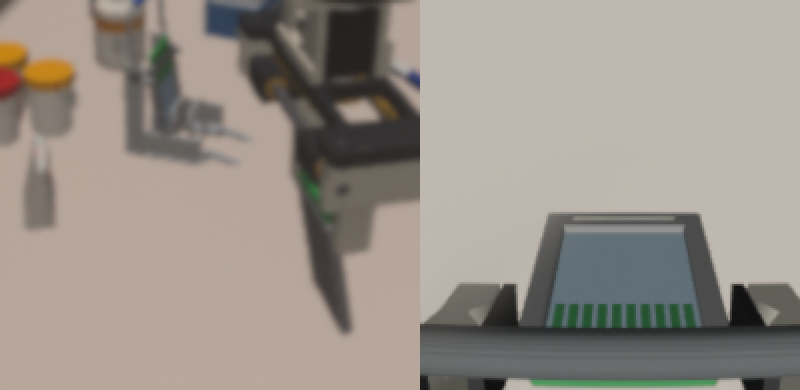

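Held firmly at ~10° from vertical, comb up, foot centre at tool (8, 0, 100) mm. Now carry it to in front of the carrier.

Careful with the scale: shifts go in units of 50 mm and turns go in units of 10 degrees. That gives: -0.06 m is -1.2, -0.01 m is -0.2, 30.8 degrees is 3.08.

```bash
python3 drive.py '[{"x": 0.1, "y": -0.5, "z": -0.06, "rz": 0.4, "jaw": 0.061}, {"x": 0.22, "y": -1.2, "z": -0.12, "rz": 0.8, "jaw": 0.061}, {"x": 0.38, "y": -2.1, "z": -0.2, "rz": 1.2, "jaw": 0.061}, {"x": 0.56, "y": -3, "z": -0.2, "rz": 1.6, "jaw": 0.061}, {"x": 0.72, "y": -3.9, "z": -0.2, "rz": 2, "jaw": 0.061}, {"x": 0.9, "y": -4.8, "z": -0.2, "rz": 2.4, "jaw": 0.061}, {"x": 1.06, "y": -5.6, "z": -0.2, "rz": 2.8, "jaw": 0.061}, {"x": 1.16, "y": -6.2, "z": -0.2, "rz": 3.08, "jaw": 0.061}]'; python3 drive.py '[{"x": 0.06, "y": -0.32, "jaw": 0.061}, {"x": 0.06, "y": -0.32, "jaw": 0.061}, {"x": 0.06, "y": -0.32, "jaw": 0.061}]'
python3 - <<'E'
from h import *
import pickle
s,T=plate(); print(T.round(4)); a=snap('side');b=snap('scene'); pickle.dump((s,a,b,T),open('w7.pkl','wb'))
cv2.imwrite('pics/c7.png',np.hstack([s['frame'][:,80:432,::-1],cv2.resize(a['frame'][110:220,185:295,::-1],(384,384),interpolation=cv2.INTER_CUBIC)]))
E
```

```text
clock: 12.88
tool_pos: [0.5332, -0.067, 0.1893]
orientation: [-180.0, -0.1, 176.0]
force: [0.8, 0.7, -0.9]
opening: 0.0614
gripper_force: 23.4
clock: 13.25
tool_pos: [0.5291, -0.0805, 0.1904]
orientation: [180.0, -0.0, 176.2]
force: [-0.6, 0.4, -1.4]
opening: 0.0612
gripper_force: 23.4
z 0.03 532 x [-0.0036 -0.0026 -0.0012] zm 0.036
z 0.04 699 x [-0.0025 -0.0016  0.0004] zm 0.045
z 0.05 611 x [-0.0005  0.0004  0.0022] zm 0.0548
z 0.06 535 x [0.0014 0.0023 0.0042] zm 0.0648
z 0.07 485 x [0.0033 0.0043 0.0064] zm 0.0748
z 0.08 563 x [0.0055 0.0067 0.0094] zm 0.0863
z 0.09 452 x [0.0084 0.0109 0.0119] zm 0.0934
z 0.1 52 x [0.012  0.0123 0.0124] zm 0.1008
zmax 0.10108033069550569
[[-9.979e-01  6.540e-02 -4.000e-04  5.291e-01]
 [ 6.540e-02  9.979e-01  1.000e-04 -8.050e-02]
 [ 4.000e-04  0.000e+00 -1.000e+00  1.904e-01]
 [ 0.000e+00  0.000e+00  0.000e+00  1.000e+00]]
```

View pics/c7.png

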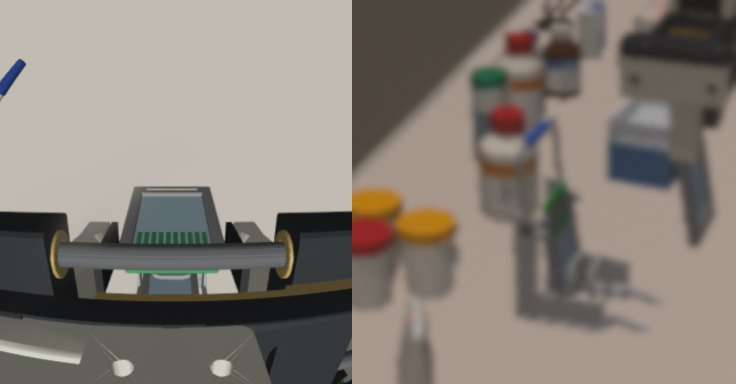

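Wrist view shows only the cassette front; side view shows the carrier clear behind it, bail up. Next I bring the foot low over the ramps, just short of the slot.

Converted, 0.072 m is 1.44, 0.068 m is 1.36.

```bash
python3 drive.py '[{"x": -0.2, "z": 0.4, "jaw": 0.061}, {"x": -0.4, "z": 0.8, "jaw": 0.061}, {"x": -0.6, "z": 1.1, "jaw": 0.061}, {"x": -0.8, "z": 1.3, "jaw": 0.061}, {"x": -1.1, "z": 1.36, "jaw": 0.061}, {"x": -1.3, "z": 1.4, "jaw": 0.061}, {"x": -1.46, "z": 1.44, "jaw": 0.061}, {"x": -1.46, "z": 1.44, "jaw": 0.061}]'
cat > st.py <<'E'
from h import *
# wrist-based carrier coordinates of the cassette
O=np.array([.5978,-.0852]); y=np.radians(-3.8); ex=np.array([np.cos(y),np.sin(y)]); ey=np.array([-ex[1],ex[0]])
def cc(p): d=np.asarray(p)[...,:2]-O; return np.stack([d@ex,d@ey,np.asarray(p)[...,2]],-1)
if __name__=='__main__':
    o=ctrl.get_obs(); T=pose(); print('tcp carrier',cc(T[:3,3]).round(4),'F',o['force'].round(1),'grip',o['opening'].round(4),o['gripper_force'],'t',o['clock'])
    s,T=plate()
E
python3 st.py
```

```text
clock: 14.4
tool_pos: [0.6028, -0.0859, 0.1185]
orientation: [-180.0, 0.0, 176.2]
force: [-0.5, 0.8, 0.4]
opening: 0.0613
gripper_force: 23.4Traceback (most recent call last):
  File "st.py", line 6, in <module>
    o=ctrl.get_obs(); T=pose(); print('tcp carrier',cc(T[:3,3]).round(4),'F',o['force'].round(1),'grip',o['opening'].round(4),o['gripper_force'],'t',o['clock'])
                                                                                                        ^^^^^^^^^^^^^^^^^^
AttributeError: 'float' object has no attribute 'round'
```

```bash
sed -i "s/o\['opening'\].round(4)/o['opening']/" st.py; python3 drive.py '[{"x": -0.04, "jaw": 0.0615}, {"x": -0.08, "jaw": 0.0615}, {"x": -0.08, "z": 0.04, "jaw": 0.0615}, {"x": -0.07, "z": 0.08, "jaw": 0.0615}, {"x": -0.07, "z": 0.12, "jaw": 0.0615}, {"x": -0.06, "z": 0.16, "jaw": 0.0615}, {"x": -0.06, "z": 0.16, "jaw": 0.0615}]'; python3 st.py
```

```text
clock: 15.28
tool_pos: [0.6051, -0.0861, 0.1103]
orientation: [-180.0, -0.0, 176.2]
force: [0.4, 0.6, -0.9]
opening: 0.0612
gripper_force: 11.7
tcp carrier [ 0.0073 -0.0004  0.1103] F [ 0.4  0.6 -0.9] grip 0.06124666573422462 11.698862761259079 t 15.275
z 0.03 538 x [-0.0035 -0.0026 -0.0012] zm 0.0359
z 0.04 685 x [-0.0025 -0.0015  0.0002] zm 0.045
z 0.05 623 x [-0.0006  0.0004  0.0022] zm 0.0547
z 0.06 542 x [0.0014 0.0024 0.0041] zm 0.0649
z 0.07 483 x [0.0034 0.0044 0.0063] zm 0.075
z 0.08 544 x [0.0055 0.0067 0.0094] zm 0.0863
z 0.09 455 x [0.0084 0.0109 0.012 ] zm 0.0932
z 0.1 739 x [0.0124 0.0271 0.0413] zm 0.106
z 0.11 2304 x [0.0143 0.031  0.0468] zm 0.1113
zmax 0.11270456359325347
```

Converted, 0.003 m is 0.06, 0.002 m is 0.04.

```bash
python3 drive.py '[{"z": 0.02, "jaw": 0.0615}, {"z": 0.04, "jaw": 0.0615}, {"z": 0.06, "jaw": 0.0615}, {"z": 0.06, "jaw": 0.0615}, {"z": 0.06, "jaw": 0.0615}]'; python3 drive.py '[{"z": 0.02, "jaw": 0.0615}, {"z": 0.02, "jaw": 0.0615}]'; python3 st.py
python3 - <<'E'
from h import *
a=snap('side');b=snap('scene');s=wsnap()
cv2.imwrite('pics/c8.png',np.hstack([cv2.resize(a['frame'][140:205,215:280,::-1],(390,390),interpolation=cv2.INTER_CUBIC),cv2.resize(s['frame'][130:270,180:330,::-1],(410,390),interpolation=cv2.INTER_CUBIC)]))
E
```

```text
clock: 15.95
tool_pos: [0.6053, -0.0861, 0.1076]
orientation: [-180.0, -0.0, 176.2]
force: [-0.4, 0.8, -1.1]
opening: 0.0614
gripper_force: 11.7
clock: 16.2
tool_pos: [0.6052, -0.0861, 0.1065]
orientation: [-180.0, -0.0, 176.2]
force: [-0.5, -1.3, -1.2]
opening: 0.0618
gripper_force: 11.7
tcp carrier [ 0.0074 -0.0004  0.1065] F [-0.5 -1.3 -1.2] grip 0.06177181286836643 11.698846220970154 t 16.2
z 0.03 546 x [-0.0036 -0.0026 -0.0011] zm 0.036
z 0.04 693 x [-0.0025 -0.0016  0.0004] zm 0.0451
z 0.05 604 x [-0.0006  0.0004  0.0023] zm 0.0547
z 0.06 565 x [0.0014 0.0024 0.0044] zm 0.0647
z 0.07 469 x [0.0034 0.0043 0.0063] zm 0.0751
z 0.08 560 x [0.0055 0.0067 0.0094] zm 0.0866
z 0.09 600 x [0.0092 0.0115 0.018 ] zm 0.0951
z 0.1 2940 x [0.0151 0.0316 0.0464] zm 0.1073
zmax 0.10883097049721735
```

View pics/c8.png

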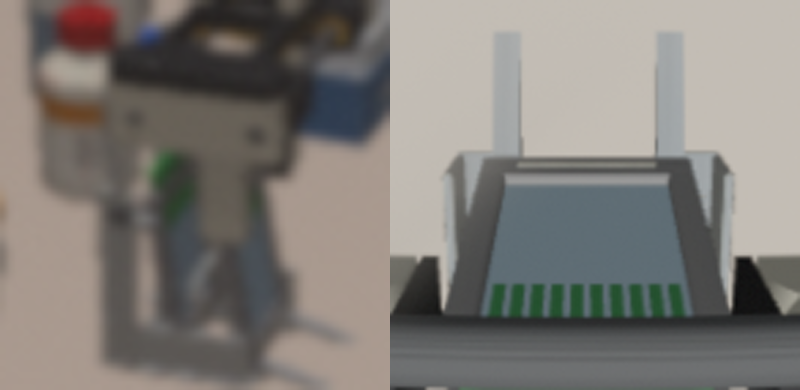

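The cassette is centred between the cheeks, foot edge below the lip height, no force. I ease down the last bit with a light grip.

Converted, 0.001 m is 0.02.

```bash
python3 drive.py '[{"jaw": 0.0618}, {"z": 0.02, "jaw": 0.0618}, {"z": 0.02, "jaw": 0.0618}]'; python3 drive.py '[{"z": 0.02, "jaw": 0.0618}, {"z": 0.02, "jaw": 0.0618}]'; python3 drive.py '[{"z": 0.02, "jaw": 0.0618}, {"z": 0.02, "jaw": 0.0618}]';python3 st.py
```

```text
clock: 16.77
tool_pos: [0.6057, -0.0861, 0.1061]
orientation: [-180.0, 0.1, 176.2]
force: [0.7, 0.5, 3.1]
opening: 0.0614
gripper_force: 4.7
clock: 17.02
tool_pos: [0.6059, -0.0861, 0.1054]
orientation: [-180.0, 0.1, 176.2]
force: [-1.2, 0.7, 6.5]
opening: 0.0618
gripper_force: 4.9
clock: 17.27
tool_pos: [0.6061, -0.0861, 0.1046]
orientation: [-180.0, 0.1, 176.2]
force: [-1.1, -0.0, 6.3]
opening: 0.0613
gripper_force: 5.2
tcp carrier [ 0.0083 -0.0004  0.1046] F [-1.1 -0.   6.3] grip 0.06133002808934747 5.181025564670563 t 17.275
z 0.02 21 x [-0.0017 -0.001  -0.0005] zm 0.029
z 0.03 607 x [-0.003  -0.0021 -0.0005] zm 0.0352
z 0.04 727 x [-0.0018 -0.0008  0.0009] zm 0.0448
z 0.05 621 x [0.0003 0.0014 0.0033] zm 0.0548
z 0.06 541 x [0.0023 0.0034 0.0054] zm 0.0648
z 0.07 485 x [0.0043 0.0053 0.0072] zm 0.0749
z 0.08 656 x [0.0066 0.0081 0.011 ] zm 0.0873
z 0.09 622 x [0.0117 0.0131 0.0265] zm 0.0968
z 0.1 2758 x [0.0161 0.0328 0.0466] zm 0.1054
zmax 0.10698487007478805
```

Floor contact came at foot height ≈4.4 mm (slot floor 4, lip would be 9.3). Release.

Converted, -0.002 m is -0.04.

```bash
python3 drive.py '[{"z": -0.04, "jaw": 0.0619}, {"z": -0.04, "jaw": 0.063}, {"z": -0.04, "jaw": 0.066}, {"z": -0.04, "jaw": 0.075}, {"z": -0.04, "jaw": 0.088}, {"z": -0.04, "jaw": 0.088}]';python3 st.py; python3 drive.py '[{"z": -0.4, "jaw": 0.088}, {"z": -1, "jaw": 0.088}, {"x": 0.2, "z": -2, "jaw": 0.088}, {"x": 1.2, "z": -2.6, "jaw": 0.088}, {"x": 2.2, "z": -2.6, "jaw": 0.088}, {"x": 2.8, "z": -2.6, "jaw": 0.088}]'
python3 - <<'E'
from st import *
import pickle
a=snap('side');b=snap('scene');s=wsnap(); pickle.dump((s,a,b),open('rel.pkl','wb'))
cv2.imwrite('pics/c9.png',np.hstack([cv2.resize(a['frame'][135:205,210:280,::-1],(390,390),interpolation=cv2.INTER_CUBIC),cv2.resize(b['frame'][150:220,255:325,::-1],(390,390),interpolation=cv2.INTER_CUBIC)]))
for n,q,bx in(('side',a,(205,135,285,215)),('scene',b,(255,150,325,220))):
    x0,y0,x1,y1=bx; W=cc(cloud(q)[y0:y1,x0:x1]); m=green(q['frame'][y0:y1,x0:x1]); p=W[m]; p=p[np.isfinite(p).all(1)]; 
    f=p[p[:,0]<.033]; r=p[p[:,0]>=.033]; print(n,len(f),np.median(f,0).round(4) if len(f) else '',f[:,2].max() if len(f) else '',len(r),np.median(r,0).round(4) if len(r) else'')
E
```

```text
clock: 18.08
tool_pos: [0.6052, -0.0861, 0.1055]
orientation: [-180.0, -0.0, 176.2]
force: [0.2, 0.2, -0.1]
opening: 0.086
gripper_force: 0.0
tcp carrier [ 0.0075 -0.0004  0.1055] F [ 0.2  0.2 -0.1] grip 0.08595055932645 0.0 t 18.075
z 0.03 442 x [-0.0041 -0.0033 -0.0015] zm 0.0362
z 0.04 745 x [-0.0032 -0.0021 -0.0002] zm 0.0449
z 0.05 647 x [-0.0009  0.0001  0.002 ] zm 0.0548
z 0.06 573 x [0.0013 0.0023 0.0044] zm 0.0649
z 0.07 491 x [0.0034 0.0045 0.0064] zm 0.0749
z 0.08 671 x [0.0058 0.0074 0.0103] zm 0.0874
z 0.09 605 x [0.0111 0.0125 0.0225] zm 0.0971
z 0.1 2810 x [0.0161 0.0325 0.0465] zm 0.1063
zmax 0.10795814786150572
clock: 18.88
tool_pos: [0.4636, -0.0768, 0.2362]
orientation: [180.0, 0.1, 176.2]
force: [-0.3, -0.8, 0.9]
opening: 0.0878
gripper_force: 0.0
side 17 [0.0135 0.0032 0.0992] 0.10281513559015565 18 [0.0458 0.0029 0.1018]
scene 102 [ 0.0139 -0.0025  0.0934] 0.29132545554596956 71 [ 0.0469 -0.007   0.0956]
```

View pics/c9.png

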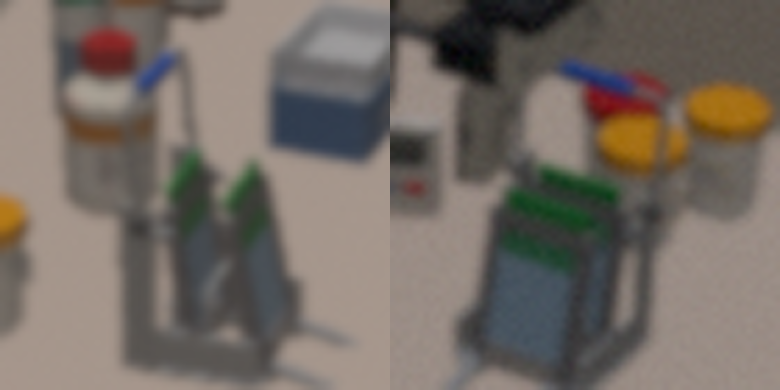

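The cassette stands in the front slot, leaning ~0.2 rad onto the hoop, foot ~1 mm from the slot middle and down on the floor; the racked one is unchanged. Now the bail: close the fingers and go over and behind the bar.

```bash
python3 drive.py '[{"x": -0.4, "z": -0.2, "jaw": 0.0}, {"x": -1.2, "z": -0.4, "jaw": 0.0}, {"x": -2, "z": -0.4, "jaw": 0.0}, {"x": -2.8, "z": -0.4, "jaw": 0.0}, {"x": -3.6, "z": -0.4, "jaw": 0.0}, {"x": -4.2, "z": -0.4, "jaw": 0.0}, {"x": -4.52, "z": -0.4, "jaw": 0.0}, {"x": -4.52, "z": -0.4, "jaw": 0.0}]'; python3 - <<'E'
from st import *
print(cc(pose()[:3,3]),ctrl.get_obs()['opening'])
E
```

```text
clock: 20.02
tool_pos: [0.6924, -0.092, 0.2536]
orientation: [-180.0, -0.1, 176.2]
force: [0.6, 0.1, -0.2]
opening: 0.0132
gripper_force: 0.0
[ 0.09484455 -0.00050172  0.25361146] 0.013151430023529274
```

```bash
python3 drive.py '[{"z": 0.4, "jaw": 0.0}, {"z": 1, "jaw": 0.0}, {"z": 1.5, "jaw": 0.0}, {"z": 1.7, "jaw": 0.0}, {"z": 1.7, "jaw": 0.0}]'; python3 drive.py '[{"x": 0.16, "jaw": 0}, {"x": 0.32, "jaw": 0}, {"x": 0.48, "jaw": 0}, {"x": 0.64, "jaw": 0}, {"x": 0.8, "jaw": 0}, {"x": 0.92, "jaw": 0}, {"x": 1.02, "jaw": 0}, {"x": 1.02, "jaw": 0}]'
python3 - <<'E'
from st import *
a=snap('side');b=snap('scene')
print(cc(pose()[:3,3]),ctrl.get_obs()['force'])
for n,q,bx in(('side',a,(205,135,285,215)),('scene',b,(255,150,325,220))):
    x0,y0,x1,y1=bx; W=cc(cloud(q)[y0:y1,x0:x1]); m=blue(q['frame'][y0:y1,x0:x1]); p=W[m]; p=p[np.isfinite(p).all(1)&(abs(p[:,1])<.05)&(abs(p[:,0])<.12)] if True else p
    print(n,len(p),np.median(p,0).round(4) if len(p) else '')
E
```

```text
clock: 20.65
tool_pos: [0.6909, -0.0919, 0.1703]
orientation: [-180.0, -0.0, 176.2]
force: [0.4, -0.0, 0.1]
opening: 0.0004
gripper_force: 0.0
clock: 21.65
tool_pos: [0.6398, -0.0884, 0.1706]
orientation: [-180.0, -0.0, 176.2]
force: [-0.4, 0.2, -0.5]
opening: 0.0004
gripper_force: 0.0
[ 0.04248811 -0.00039313  0.17057697] [-0.61834469  1.31135431  0.15929405]
side 15 [0.024  0.0031 0.1495]
scene 36 [ 0.025  -0.0004  0.1489]
```

Bar now at about (25,147) mm, as expected. Lift over its top and press it down along its arc.

Converted, 0.0305 m is 0.61, 0.0225 m is 0.45.

```bash
python3 drive.py '[{"x": -0.04, "z": -0.2, "jaw": 0}, {"x": -0.04, "z": -0.4, "jaw": 0}, {"x": 0.2, "z": -0.4, "jaw": 0}, {"x": 0.4, "z": -0.4, "jaw": 0}, {"x": 0.43, "z": -0.24, "jaw": 0}, {"x": 0.45, "z": -0.04, "jaw": 0}, {"x": 0.53, "z": 0.04, "jaw": 0}, {"x": 0.61, "z": 0.12, "jaw": 0}]'; python3 drive.py '[{"x": 0.1, "z": 0.12, "jaw": 0}, {"x": 0.19, "z": 0.27, "jaw": 0}, {"x": 0.26, "z": 0.42, "jaw": 0}, {"x": 0.32, "z": 0.58, "jaw": 0}, {"x": 0.34, "z": 0.74, "jaw": 0}, {"x": 0.36, "z": 0.88, "jaw": 0}, {"x": 0.36, "z": 0.96, "jaw": 0}, {"x": 0.36, "z": 0.96, "jaw": 0}]'; python3 - <<'E'
from st import *
print(cc(pose()[:3,3]))
E
```

```text
clock: 22.75
tool_pos: [0.606, -0.0863, 0.1664]
orientation: [-179.9, -0.3, 176.2]
force: [-24.4, 9.1, 30.9]
opening: 0.0004
gripper_force: 16.0
clock: 23.75
tool_pos: [0.5918, -0.0852, 0.1177]
orientation: [-180.0, 0.0, 176.2]
force: [-5.0, 1.3, 10.9]
opening: 0.0004
gripper_force: 5.6
[-0.00600597 -0.00042163  0.11770361]
```

Converted, 0.001 m is 0.02.

```bash
python3 drive.py '[{"z": 0.02, "jaw": 0}, {"z": 0.02, "jaw": 0}]'; python3 drive.py '[{"z": -0.4, "jaw": 0}, {"z": -1.2, "jaw": 0}, {"x": 0.6, "z": -2, "jaw": 0}, {"x": 1.6, "z": -2.4, "jaw": 0}, {"x": 2.6, "z": -2.4, "jaw": 0}, {"x": 3, "z": -2.4, "jaw": 0}, {"x": 3, "z": -2.4, "jaw": 0}]'
python3 - <<'E'
from st import *
a=snap('side');b=snap('scene')
cv2.imwrite('pics/c10.png',np.hstack([cv2.resize(a['frame'][135:205,210:280,::-1],(390,390),interpolation=cv2.INTER_CUBIC),cv2.resize(b['frame'][150:220,255:325,::-1],(390,390),interpolation=cv2.INTER_CUBIC)]))
for n,q,bx in(('side',a,(205,135,285,215)),('scene',b,(255,150,325,220))):
  for f in(blue,green):
    x0,y0,x1,y1=bx; W=cc(cloud(q)[y0:y1,x0:x1]); m=f(q['frame'][y0:y1,x0:x1]); p=W[m]; p=p[np.isfinite(p).all(1)&(abs(p[:,1])<.05)&(abs(p[:,0])<.12)]
    for k in(p[p[:,0]<.033],p[p[:,0]>=.033]): print(n,f.__name__,len(k),np.median(k,0).round(4) if len(k) else '')
E
```

```text
clock: 24.0
tool_pos: [0.5918, -0.0853, 0.1175]
orientation: [-180.0, 0.0, 176.2]
force: [-7.7, 3.0, 16.5]
opening: 0.0002
gripper_force: 8.5
clock: 24.88
tool_pos: [0.4417, -0.0751, 0.2362]
orientation: [180.0, 0.1, 176.2]
force: [0.6, 0.5, 0.6]
opening: 0.0006
gripper_force: 0.0
side blue 13 [-0.0102  0.0065  0.0925]
side blue 0 
side green 16 [0.0137 0.0075 0.1001]
side green 17 [0.0466 0.0043 0.1016]
scene blue 58 [-0.0094  0.0009  0.0895]
scene blue 0 
scene green 56 [ 0.0161 -0.0021  0.0985]
scene green 65 [ 0.0481 -0.006   0.0947]
```

View pics/c10.png

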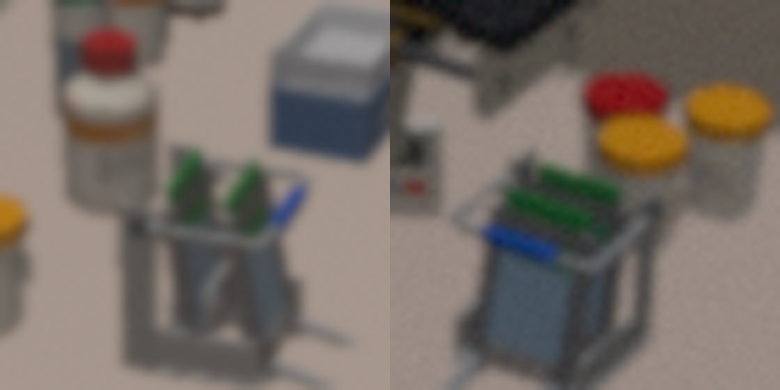

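The bail is level at its stop across the front, and both cassettes are upright and undisturbed. I'm handing it in.

```bash
python3 -c "
from plant import ctrl
print(ctrl.close_job())"
```

```text
the job is handed in; nothing more can be done
None
```

The cassette stands comb-up in the front slot with its foot on the floor behind the lip and its back on the divider's top wire, leaning about 0.2 rad rather than 0.14, and the bail is down at its stop; the job was handed in at about 25 s with a brief 40 N force peak while the fingers pressed the bail.

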